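# Close the slide cabinet and free the lantern's vent cap

## Robot

A 7-joint arm with a two-finger parallel gripper is mounted at the origin on the work surface. World frame = base frame: x ahead of the robot, y to its left, z up, the work surface at z = 0. Lengths are in m, angles in rad, forces in N, time in s.
With the tool pointing down it reaches from about 0.35 to 0.9 m from the base axis. Payload 19.9 kg.
Tool frame: the origin (TCP) lies between the finger pads; the fingertips stand ctrl.tips_ahead ahead of it and the grasp point (between the pads) is the TCP (ctrl.tips_ahead is the distance from the TCP to the fingertips, in m); z points along the fingers, y is the line along which they close (so a half turn about z gives the same grasp; the last joint's range is limited). The gripper opens to 85 mm and grips with 20 to 120 N. Pads are 22 mm wide; open, the fingers measure 114 mm over their backs; the gripper's body (76 mm by 85 mm) begins 54 mm behind the grasp point. The pads swing forward as they close: fully open they stand 13 mm farther back than shut.
Start: joints at [1.222, 0.417, -0.01, 1.614, 0.005, 1.111, -0.053], TCP at [0.189, -0.596, 0.25] pointing down, gripper open.
Joint ranges: [-2.81, 2.81], [-0.39, 2.02], [-1.27, 1.25], [0.06, 2.57], [-1.19, 4.33], [0.19, 2], [-2.82, 2.82]. Speed limits (rad/s): [1.89, 1.89, 2.39, 2.39, 3.01, 3.01, 3.01].

## Interface

Orientations are given as a unit quaternion [w, x, y, z].
In Python, from cell import ctrl, cams, ticket, models gives the robot as it stands.
- The arm moves only by the shell command python3 -m jog 'ROWS' [OPENING] [FORCE]. ROWS is JSON, a list of rows, each a list of 2 entries, a list of its own where there are three numbers: the shift along the tool's x, y, z in units of 75 cm (1.0 is 75 cm), then the turn about the tool's z in units of 60 degrees (1.0 is 60 degrees). In form: [[[tx, ty, tz], roll], ...]. A call has 1 to 5 rows; each row is the pose to reach, as a shift and turn from the pose commanded when the call began, along the tool's axes at that moment; what a row does not reach only later rows make up. A row lasts 1/10 s, in which the tool goes at most 50 mm and 8.59 degrees, less where a joint would pass 70% of its speed; a pose out of reach is approached as far as the arm can. A call with a number of a shift or a turn outside -1 to 1 is refused whole. A call with a gripper value outside its range is refused whole. OPENING is the opening, from -1 (shut) to 1 (fully open), set as the call begins (- or left out, the last holds). The fingers move at their own pace and stop on an object; FORCE is the grip in N (left out, the last holds). Time passes only in rows, so rows that repeat a pose let the fingers close. It gives the time, the measured TCP pose, the force, the opening and the grip force at its end, in the units of the state.
- ctrl.get_state(): the state, without advancing time (a new reading comes with each control period).
- cams.read_camera(name): name is "side" or "top"; returns a dict with "pixels" (400x640x3 uint8, red, green, blue), "z_map" (400x640 float32, m along the optical axis (not along the pixel's ray), 0 where there is no reading), "fx", "fy", "cx", "cy" (pixels), "k1" (the pictures are not rectified: a ray, as slopes to the right and down, at radius r is drawn at 1 + k1 r^2 times it, then the intrinsics apply), "xyz" and "rotation" of the camera in the world. Camera axes: x right, y down, z forward; pixel columns grow to the right and rows downward; lengths in m; the calibration is good to about 2 mm. A picture is of the moment at which its call begins.
- ticket.job_done(): hands the job in; it is judged then, once.
Trained networks look in the newest picture that a camera, given by its name, has taken for a name from the list of things; names that differ only in an ending like _2 or _b are one class to them, and where a whole thing is asked for, a point or a joint stands for the part that bears it (a point fixed in the world has none). Each returns a list of dicts, best first, with "confidence" (0 to 1); they miss things now and then, are a little off and sometimes report something else, mostly with a low value. They report only what shows in the picture. A call takes as long as a camera call. They do not tell look-alikes from the thing itself.
- models.find_in(camera, name): "position" ([x, y, z] in m, in world coordinates, good to about 4 mm: the middle of the surface that is visible of it).
- models.masks_of(camera, name): "mask" (400x640 bool, what is visible of it).
The state is a dict: "time": time; "joints": joint angles; "joint_vel": joint speeds; "joint_torque": joint torques, N m; "position": TCP position; "orientation": TCP orientation; "force": force on the tool from outside, world axes, zero at the start; "wrist_torque": the same for the moment, N m; "grip_width": opening from 0.0 (shut) to 1.0 (fully open); "grip_force": force on a finger pad.
Only numpy, scipy, OpenCV 4.12 (cv2) and the standard library are available. Lean on these libraries where they do the work, as an engineer would, in place of code of your own. Each camera call takes 0.05 s, during which the arm holds its last target. There are 200 camera calls.

## Task

The glass slide is loaded: push the cherry door fully shut over it and swing the cam lock lever all the way round over the door. Then take the vent cap off the tin lamp housing so it can breathe: nobody knows whether its thread is right- or left-handed, so try turning it gently one way and, as soon as it stops short, the other, until it comes free, never wrenching it against a stop. Finish while still holding the cap in the gripper, level and at least 60 mm straight above its neck; leave everything else on the bench where it is.

Things in the scene. Friction and masses are not known exactly. Their poses are not given: they have to be found in the camera images.
- cabinet: maple slide cabinet, a fixed block 160 x 300 x 90 mm (x, y, z); origin at the centre of its underside. A square well with a loaded slide in it opens in its top, centred 50 mm towards its +y from the origin. Its top carries the sliding door and the cam lock.
- door (a joint): cherry door, a panel 134 x 130 mm, top face 99 mm above the bench, which slides along the cabinet's y axis over the top: 0 m = fully shut over the well (hard stop), up to 0.125 m = fully open, shifted that far towards the cabinet's -y. Needs about 2 N; stays where it is left.
- door_knob (a point): centre of the top face of the door's upright round brass knob: 20 mm diameter over its upper 26 mm, 134 mm above the bench; below that a thinner neck 9 mm tall down to the door. To be pinched from above or pushed. Moves with the door.
- cam (a joint): steel cam lock lever, turns about a vertical axis: 0 rad = lever points along the cabinet's -x (unlocked), 1.57 rad = points along the cabinet's -y, over the shut door (locked, hard stop); grows anticlockwise seen from above. Stays where it is left; needs about 1 N at its post.
- cam_post (a point): centre of the top face of the upright black round post at the lever's free end: 14 mm diameter, standing 29 mm above the lever bar, top 138 mm above the bench, 56 mm from the pivot axis. To be pinched from above or pushed round. Moves with the lever.
- cam_pivot (a point): point on the cam lever's turning axis, level with the top of the post, fixed on the cabinet 137 mm towards its +y from its origin.
- housing: tin lamp housing, a fixed dark grey box 120 x 120 x 95 mm with a brass lens on its -x side and a round copper neck of 60 mm diameter rising from the middle of its top to 135 mm above the bench; origin at the centre of its underside.
- neck_rim (a point): centre of the copper neck's rim, 135 mm above the bench. The capped neck: turning the cap freely takes under 0.3 N m; 0.5 N m or more means that it stands against a stop: turn in small steps (0.1 rad or less) and go no further, for pressing on by 0.2 rad wrenches it (over 100 N on the housing).
- cap: loose vent cap (0.1 to 0.2 kg) screwed on the neck: knurled brass disc, 66 mm diameter, 8 mm thick, lying on the rim, with a black upright grip bar on it, 46 mm long along the cap's x, 12 mm thick along its y, 26 mm tall (top 34 mm above the rim). A plug and key reach 34 mm down inside the neck: lift 35 mm or more to clear. Origin at the centre of the disc's underside, at the rim.
- cap_bar (a point): centre of the top of the cap's grip bar, on its axis. How the cap turns: quick thread of unknown hand, locked at the start. The wrong way it meets a hard stop after about 0.2 rad (up to 0.3); the right way it turns easily for about 1.1 rad to a stop, and from 0.75 rad on it lifts straight off. Still locked it rises no more than 2 to 3 mm. It does not climb as it turns.
- binding_block: bystander: ivory-coloured celluloid slide binding block, 50 x 80 x 30 mm, origin at the centre of its underside
- glass_slide: bystander: square smoked glass slide, 83 x 83 x 6 mm, lying flat, origin at the centre of its underside
- bracket: bystander: brass angle bracket with thumbscrew, 50 x 60 x 56 mm, origin at the centre of its underside
- lens_tube: bystander: brass lens tube standing upright, 58 mm diameter, 65 mm tall, origin at the centre of its underside
- screwdriver: bystander: screwdriver lying on the bench
- brush: bystander: brush lying on the bench
Things that resemble listed ones, but are neither listed nor needed, are in the scene too. Leave any purple look-alike of the cap alone. Several things have the shape of the housing; the one meant has the colours described above.

How it is judged:
By the outcome, as a careful person would: the job done as asked, in the order asked, and still so for the second after the job is handed in, while the arm keeps its last pose, push and grip.
It also fails if it takes over 61 s, if anything falls off the work surface, if the arm or the gripper's body presses on something with over 40 N, if the wrist force passes 120 N, or if a joint passes its speed limit or range.

## Working session

There is one attempt and no reset: what is moved stays moved. The work goes in short steps, Python scripts to look and compute and a shell command to move; the robot and the scene stay as the last step left them, time stands still between calls to the robot, and variables do not carry over. Pictures are saved under pics/ and viewed, at most 10 in all, crops included, and the job is handed in when it is done.

```bash
ls; mkdir -p pics; cat > h.py <<'E'
import numpy as np, cv2
from cell import ctrl, cams, ticket, models
def und(c,u,v):
    x=(u-c['cx'])/c['fx'];y=(v-c['cy'])/c['fy'];X,Y=x,y
    for _ in range(20):
        s=1+c['k1']*(X*X+Y*Y);X,Y=x/s,y/s
    return X,Y
def R(c):
    r=np.array(c['rotation'],float)
    if r.shape==(3,3): return r
    from scipy.spatial.transform import Rotation as Q
    return Q.from_quat(np.r_[r[1:],r[0]]).as_matrix()
def p3(c,u,v,z=None):
    "pixel->world by depth, or on plane world z"
    X,Y=und(c,u,v);d=R(c)@np.array([X,Y,1.]);o=np.array(c['xyz'])
    if z is None: return o+d*c['z_map'][int(round(v)),int(round(u))]
    return o+d*(z-o[2])/d[2]
def cloud(c):
    v,u=np.mgrid[0:400,0:640].astype(float);X,Y=und(c,u,v)
    d=np.stack([X,Y,np.ones_like(X)],-1)*c['z_map'][...,None]
    return d@R(c).T+np.array(c['xyz'])
def save(c,n,box=None,k=1):
    im=c['pixels'][...,::-1]
    if box: im=im[box[1]:box[3],box[0]:box[2]]
    cv2.imwrite('pics/'+n,cv2.resize(im,None,fx=k,fy=k,interpolation=cv2.INTER_CUBIC))
E
python3 - <<'E'
from h import *
s=ctrl.get_state();print({k:np.round(v,3).tolist() for k,v in s.items()},ctrl.tips_ahead)
for n in('top','side'):
    c=cams.read_camera(n);save(c,n+'0.png');print(n,c['fx'],c['k1'],c['xyz'],np.round(c['rotation'],3).tolist())
    for t in['cabinet','door','door_knob','cam','cam_post','cam_pivot','housing','neck_rim','cap','cap_bar','lens_tube','bracket']:
        try: print(t,[(np.round(d['position'],3).tolist(),round(d['confidence'],2)) for d in models.find_in(n,t)][:4])
        except Exception as e: print(t,e)
E
```

```text
pics
{'time': 0.0, 'joints': [1.222, 0.418, -0.01, 1.614, 0.005, 1.111, -0.053], 'joint_vel': [0.001, -0.0, 0.0, -0.0, -0.0, -0.0, 0.002], 'joint_torque': [-0.001, -86.445, 0.678, -43.489, 0.019, 0.008, -0.0], 'position': [0.189, -0.595, 0.25], 'orientation': [-0.001, 0.988, 0.153, -0.0], 'force': [0.079, -0.605, -0.082], 'wrist_torque': [-0.008, 0.021, 0.074], 'grip_force': 0.0, 'grip_width': 0.999} 0.019
top 430.99020617554964 -0.034854418551138605 [0.32721159 0.04189093 1.3928005 ] [-0.073, 0.714, -0.693, 0.07]
cabinet [([0.555, 0.171, 0.088], 0.76)]
door [([0.556, 0.123, 0.1], 0.9)]
door_knob [([0.554, 0.12, 0.099], 0.62)]
cam [([0.549, 0.299, 0.109], 0.51)]
cam_post [([0.555, 0.168, 0.091], 0.58), ([0.55, 0.296, 0.11], 0.57), ([0.446, 0.462, 0.025], 0.16)]
cam_pivot []
housing [([0.622, -0.414, 0.096], 0.96), ([0.561, -0.194, 0.091], 0.9), ([0.553, 0.298, 0.108], 0.7)]
neck_rim [([0.558, -0.19, 0.098], 0.89), ([0.624, -0.417, 0.092], 0.86)]
cap [([0.585, -0.208, 0.142], 0.87), ([0.603, -0.05, 0.041], 0.71), ([0.428, -0.227, 0.038], 0.59)]
cap_bar [([0.428, -0.221, 0.045], 0.89),
[... 225 characters left out ...]
4, 0.133, 0.099], 0.57)]
door_knob [([0.556, 0.133, 0.096], 0.83)]
cam [([0.547, 0.298, 0.109], 0.57), ([0.579, -0.202, 0.144], 0.4), ([0.453, 0.564, 0.018], 0.32)]
cam_post [([0.544, 0.3, 0.11], 0.64)]
cam_pivot [([0.54, 0.3, 0.112], 0.54)]
housing [([0.613, -0.4, 0.085], 0.91), ([0.559, -0.17, 0.074], 0.74)]
neck_rim [([0.613, -0.404, 0.085], 0.86), ([0.56, -0.171, 0.076], 0.83)]
cap [([0.424, -0.222, 0.043], 0.75), ([0.578, -0.199, 0.143], 0.58), ([0.598, -0.053, 0.042], 0.54), ([0.75, -0.069, 0.03], 0.49)]
cap_bar [([0.601, -0.052, 0.044], 0.72), ([0.578, -0.2, 0.14], 0.49)]
lens_tube [([0.459, -0.463, 0.037], 0.56), ([0.742, -0.247, 0.009], 0.36)]
bracket [([0.74, -0.248, 0.008], 0.62)]
```

View pics/top0.png

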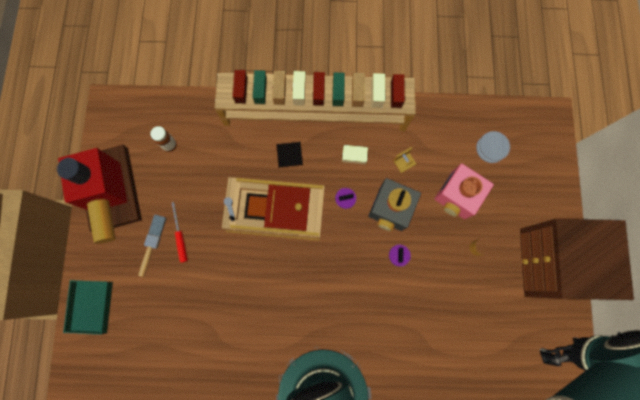

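View pics/side0.png

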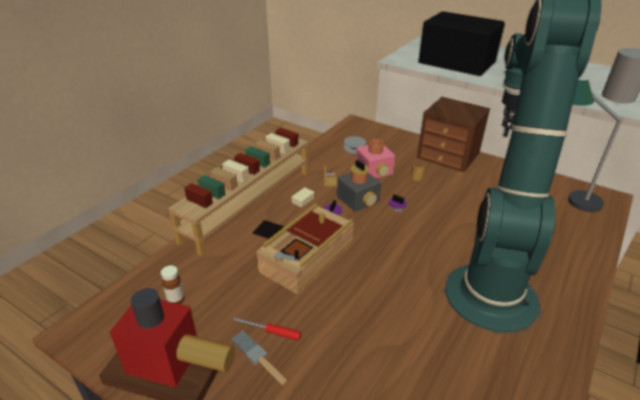

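The top view shows the cabinet at (274,208), its door knob at (298,207) and the cam at (230,208). Two things have the housing's shape: the dark grey one at (396,205) with a brass cap at (400,198), and a pink one at (465,190). There are also purple caps at (345,198) and (400,256). The grey housing with the brass cap fits the description; I'll confirm it in a crop and measure from the depth maps.

```bash
python3 - <<'E'
from h import *
c=cams.read_camera('top');a=c['pixels'][160:250,215:435][...,::-1]
cv2.imwrite('pics/crop1.png',cv2.resize(a,None,fx=3.6,fy=3.6,interpolation=cv2.INTER_CUBIC))
for n in('top','side'):
    c=cams.read_camera(n);W=cloud(c);W=W.reshape(-1,3);px=c['pixels'].reshape(-1,3)
    def sel(x0,x1,y0,y1,z0,z1):
        m=(W[:,0]>x0)&(W[:,0]<x1)&(W[:,1]>y0)&(W[:,1]<y1)&(W[:,2]>z0)&(W[:,2]<z1);return W[m],px[m]
    for nm,b in dict(knob=(.48,.62,.03,.2,.115,.15),post=(.45,.62,.22,.36,.118,.15),lever=(.45,.62,.22,.36,.1,.117),bar=(.5,.66,-.27,-.13,.155,.19),disc=(.5,.66,-.27,-.13,.135,.15),door=(.45,.65,.0,.25,.094,.105),cab=(.42,.68,-.05,.4,.07,.094)).items():
        P,_=sel(*b)
        if len(P)<3: print(n,nm,len(P));continue
        (ctr,sz,ang)=cv2.minAreaRect(P[:,:2].astype(np.float32))
        print(n,nm,len(P),'mean',P.mean(0).round(4),'zmax',P[:,2].max().round(4),'rect',np.round(ctr,4),np.round(sz,3),round(ang,1))
E
```

```text
top knob 41 mean [0.5558 0.0916 0.1327] zmax 0.1388 rect [0.556  0.0913] [0.017 0.018] 0.0
top post 24 mean [0.5164 0.2876 0.1346] zmax 0.1411 rect [0.5164 0.2884] [0.013 0.012] 82.7
top lever 177 mean [0.5353 0.2876 0.1079] zmax 0.1166 rect [0.5213 0.2829] [0.127 0.055] 41.8
top bar 73 mean [ 0.5845 -0.2076  0.168 ] zmax 0.174 rect [ 0.5849 -0.2085] [0.013 0.046] 69.7
top disc 313 mean [ 0.5838 -0.2073  0.1431] zmax 0.1498 rect [ 0.5852 -0.2079] [0.064 0.065] 4.1
top door 2193 mean [0.5589 0.1276 0.0995] zmax 0.105 rect [0.5599 0.1369] [0.232 0.159] 87.5
top cab 1891 mean [0.5587 0.1817 0.0866] zmax 0.094 rect [0.5597 0.1373] [0.367 0.162] 86.4
side knob 43 mean [0.5551 0.0966 0.1284] zmax 0.1381 rect [0.5562 0.0963] [0.019 0.021] 65.1
side post 35 mean [0.5162 0.2912 0.1319] zmax 0.1415 rect [0.5168 0.2908] [0.012 0.013] 34.2
side lever 181 mean [0.5341 0.2907 0.1071] zmax 0.1167 rect [0.5216 0.2846] [0.129 0.06 ] 42.9
side bar 55 mean [ 0.5853 -0.2033  0.1649] zmax 0.1725 rect [ 0.5874 -0.2078] [0.019 0.051] 69.0
side disc 123 mean [ 0.5821 -0.196   0.1432] zmax 0.1498 rect [ 0.5832 -0.201 ] [0.064 0.062] 25.2
side door 1367 mean [0.5584 0.1356 0.0997] zmax 0.105 rect [0.56  0.137] [0.231 0.161] 86.7
side cab 1611 mean [0.554  0.218  0.0845] zmax 0.094 rect [0.5566 0.1438] [0.365 0.164] 84.9
```

View pics/crop1.png

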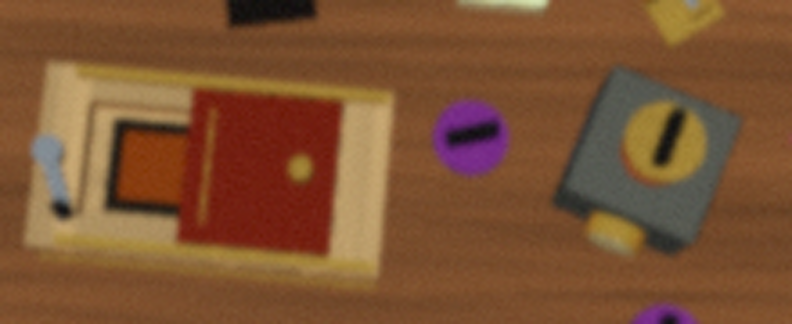

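The crop confirms the dark grey housing with the brass cap and black bar, with its brass lens facing the robot. Next I compute the cabinet's axes from the top corners in the picture.

```bash
python3 - <<'E'
from h import *
c=cams.read_camera('top')
q=[p3(c,215+a/3.6,160+b/3.6,.09)[:2] for a,b in[(48,62),(395,92),(378,275),(28,245)]]
q=np.array(q);print(q.round(4),q.mean(0).round(4))
for i,j in[(1,0),(2,3)]: d=q[i]-q[j];d=-d;print('len',np.hypot(*d),'yaw',np.degrees(np.arctan2(-d[0]*-1*-1 if 0 else -(-d[0]) if 0 else d[0]*-1,d[1])*1).round(2))
# rim rails / door edges via clean cloud: red door pixels
W=cloud(c);px=c['pixels'].astype(int)
m=(px[...,0]>px[...,1]*2.2)&(px[...,0]<190)&(abs(W[...,2]-.099)<.006)&(abs(W[...,1]-.12)<.13)&(abs(W[...,0]-.56)<.1)
k,l,st,ce=cv2.connectedComponentsWithStats(m.astype(np.uint8));i=1+st[1:,4].argmax()
uv=np.argwhere(l==i);P=np.array([p3(c,u,v,.099)[:2] for v,u in uv],np.float32)
print('door',cv2.minAreaRect(P))
d=np.array([.556,.091]);
W2=W[(W[...,2]>.07)&(W[...,2]<.15)&(abs(W[...,0]-.56)<.12)&(abs(W[...,1]-.14)<.2)]
from numpy.linalg import eigh
w,V=eigh(np.cov(W2[:,:2].T));print('pca yaw',np.degrees(np.arctan2(-V[0,1]*np.sign(V[1,1]),abs(V[1,1]))),W2.mean(0))
s=ctrl.get_state();w,x,y,z=s['orientation'];print('tool x,y,z',R({'rotation':s['orientation']}).round(3).tolist())
E
```

```text
[[0.6513 0.3137]
 [0.6332 0.0124]
 [0.4747 0.0231]
 [0.4914 0.3198]] [0.5627 0.1672]
len 0.3018391911269894 yaw -3.45
len 0.29722353214050407 yaw -3.23
door ((0.5608087182044983, 0.1279798001050949), (0.12675853073596954, 0.12958627939224243), 86.41985321044922)
pca yaw -3.690331102474305 [0.55834383 0.16075967 0.09502421]
tool x,y,z [[0.953, 0.303, -0.0], [0.303, -0.953, 0.0], [-0.0, -0.0, -1.0]]
```

```bash
cat > to.py <<'E'
import sys
from h import *
# to.py x y z yaw_deg(of tool x seen from above): shift (tool axes, /0.75) and roll (/60deg)
s=ctrl.get_state();M=R({'rotation':s['orientation']})
x,y,z,a=map(float,sys.argv[1:5]);d=M.T@(np.array([x,y,z])-s['position'])
yaw=np.degrees(np.arctan2(M[1,0],M[0,0]));r=(yaw-a+180)%360-180
print('t',round(s['time'],2),'p',np.round(s['position'],4),'yaw',yaw.round(1),'tilt',np.degrees(np.arccos(-M[2,2])).round(2),'j7',round(s['joints'][6],2),'F',np.round(s['force'],1),'Tz',np.round(s['wrist_torque'],2))
print('shift',(d/.75).round(4),'roll',(r/60).round(3),'dist_mm',(np.linalg.norm(d)*1000).round(1))
E
python3 to.py .556 .093 .2 86.6
python3 -m jog '[[[0.745,-0.727,0],-0.5],[[0.745,-0.727,0],-0.5],[[0.745,-0.727,0],-0.5],[[0.745,-0.727,0],-0.5],[[0.745,-0.727,0],-0.5]]' 0.1 40
python3 to.py .556 .093 .2 86.6
```

```text
t 1.5 p [ 0.1894 -0.5956  0.2503] yaw 17.6 tilt 0.0 j7 -0.05 F [ 0.2  0.1 -0.3] Tz [-0.01 -0.01  0.03]
shift [ 0.744  -0.7269  0.067 ] roll -1.149 dist_mm 781.7
time: 2.0
position: [0.3075, -0.3732, 0.2505]
orientation: [0.0, 0.914, 0.405, -0.0]
force: [1.9, -0.2, 0.4]
grip_width: 0.55
grip_force: 0.0
t 2.0 p [ 0.3075 -0.3732  0.2505] yaw 47.8 tilt 0.03 j7 0.04 F [ 1.9 -0.2  0.4] Tz [-0.05 -0.1   0.02]
shift [ 0.6831 -0.1722  0.067 ] roll -0.647 dist_mm 530.7
```

```bash

python3 -m jog '[[[0.683,-0.172,0.02],-0.55],[[0.683,-0.172,0.02],-0.647],[[0.683,-0.172,0.04],-0.647],[[0.683,-0.172,0.05],-0.647],[[0.683,-0.172,0.06],-0.647]]' >/dev/null
python3 to.py .556 .093 .2 86.6
```

```text
t 2.5 p [ 0.4256 -0.1535  0.2352] yaw 86.8 tilt 0.07 j7 0.14 F [ 1.  -0.6  0.2] Tz [-0.1  -0.14 -0.01]
shift [0.3379 0.1551 0.0469] roll 0.003 dist_mm 281.1
```

```bash

python3 -m jog '[[[0.338,0.155,0.047],0],[[0.338,0.155,0.047],0],[[0.338,0.155,0.047],0],[[0.338,0.155,0.047],0],[[0.338,0.155,0.047],0]]' >/dev/null
python3 -m jog '[[[0,0,0],0]]' >/dev/null
python3 to.py .556 .093 .127 86.6
```

```text
t 3.1 p [0.5432 0.0699 0.2029] yaw 86.9 tilt 0.18 j7 -0.46 F [-1.1 -1.4 -1.2] Tz [ 0.06  0.04 -0.02]
shift [0.0314 0.0154 0.1013] roll 0.004 dist_mm 80.4
```

```bash

python3 -m jog '[[[0.032,0.015,0],0],[[0.032,0.015,0],0],[[0.032,0.015,0.05],0],[[0.032,0.015,0.1],0],[[0.032,0.015,0.1],0]]' >/dev/null
python3 to.py .556 .093 .127 86.6
python3 -m jog '[[[0,0,0],0],[[0,0,0],0],[[0,0,0],0],[[0,0,0],0]]' -1 30
python3 to.py .5613 .181 .127 86.6
```

```text
t 3.6 p [0.5524 0.0856 0.1249] yaw 86.4 tilt 0.37 j7 -0.56 F [-0.2  0.1  0.4] Tz [-0.02  0.06  0.05]
shift [ 0.0102  0.0041 -0.0029] roll -0.003 dist_mm 8.5
time: 4.0
position: [0.5573, 0.0866, 0.131]
orientation: [0.002, 0.729, 0.685, 0.003]
force: [11.2, -0.1, -5.2]
grip_width: 0.223
grip_force: 33.5
t 4.0 p [0.5573 0.0866 0.131 ] yaw 86.4 tilt 0.36 j7 -0.56 F [11.2 -0.1 -5.2] Tz [ 0.08 -2.64 -0.05]
shift [ 0.126  -0.0026  0.0055] roll -0.003 dist_mm 94.6
```

```bash

python3 -m jog '[[[0.02,0.006,0.0],0],[[0.045,0.006,0],0],[[0.07,0.006,0],0],[[0.09,0.006,0],0],[[0.1,0.006,0],0]]' 
python3 to.py .5613 .181 .127 86.6
python3 -m jog '[[[0.003,0,0],0],[[0.006,0,0],0],[[0.009,0,0],0]]' 
python3 to.py .5613 .181 .127 86.6
```

```text
time: 4.5
position: [0.5624, 0.1634, 0.1307]
orientation: [-0.001, 0.728, 0.686, -0.0]
force: [-20.7, -0.4, 19.0]
grip_width: 0.218
grip_force: 36.2
t 4.5 p [0.5624 0.1634 0.1307] yaw 86.6 tilt 0.08 j7 -0.69 F [-20.7  -0.4  19. ] Tz [-0.02  4.46  0.01]
shift [ 0.0233 -0.0029  0.0049] roll -0.0 dist_mm 18.0
time: 4.8
position: [0.5628, 0.1689, 0.1307]
orientation: [-0.001, 0.728, 0.685, -0.001]
force: [-20.1, -1.6, 17.5]
grip_width: 0.219
grip_force: 36.1
t 4.8 p [0.5628 0.1689 0.1307] yaw 86.5 tilt 0.1 j7 -0.7 F [-20.1  -1.6  17.5] Tz [0.01 4.57 0.03]
shift [ 0.0159 -0.0029  0.0049] roll -0.001 dist_mm 12.7
```

```bash

python3 -m jog '[[[0.002,-0.004,-0.003],0],[[0.005,-0.004,-0.003],0],[[0.008,-0.004,-0.003],0]]' |sed -n '2p;4p'
python3 -m jog '[[[0.003,0,0],0],[[0.006,0,0],0]]'  |sed -n '2p;4p'
python3 -m jog '[[[0.003,0,0],0],[[0.003,0,0],0]]'  |sed -n '2p;4p'
python3 -m jog '[[[0.003,0,0],0],[[0.003,0,0],0]]'  |sed -n '2p;4p'
python3 -m jog '[[[0.003,0,0],0],[[0.003,0,0],0]]'  |sed -n '2p;4p'
python3 to.py .5613 .181 .127 86.6
```

```text
position: [0.5626, 0.1732, 0.1319]
force: [6.5, -1.9, -14.8]
position: [0.5629, 0.1778, 0.1319]
force: [5.9, -1.9, -13.3]
position: [0.563, 0.1799, 0.1319]
force: [6.5, -2.4, -14.2]
position: [0.5631, 0.18, 0.1319]
force: [1.5, -15.5, -6.9]
position: [0.5632, 0.1801, 0.1318]
force: [-3.5, -26.8, 1.9]
t 5.9 p [0.5632 0.1801 0.1318] yaw 86.2 tilt 0.39 j7 -0.73 F [ -3.5 -26.8   1.9] Tz [-5.53  0.67  0.12]
shift [ 0.0011 -0.0026  0.0064] roll -0.007 dist_mm 5.2
```

```bash

python3 -m jog '[[[-0.005,0,0],0],[[-0.005,0,0],0],[[-0.005,0,0],0],[[-0.005,0,-0.03],0],[[-0.005,0,-0.09],0]]' 0 30 |sed -n '2p;4p'
python3 to.py .5165 .2895 .195 86.6
python3 - <<'E'
from h import *
for n in('top','side'):
    c=cams.read_camera(n)
    W=cloud(c).reshape(-1,3)
    for b in [(.45,.62,.24,.36,.12,.15),(.5,.62,.12,.22,.115,.145)]:
        P=W[(W[:,0]>b[0])&(W[:,0]<b[1])&(W[:,1]>b[2])&(W[:,1]<b[3])&(W[:,2]>b[4])&(W[:,2]<b[5])]
        print(n,len(P),P.mean(0).round(4) if len(P) else '')
    for k in('cam_post','door','cam_pivot'):print(k,[(np.round(d['position'],3).tolist(),round(d['confidence'],2)) for d in models.find_in(n,k)][:3])
c=cams.read_camera('side');save(c,'s2.png',(220,170,400,310),4)
E
```

```text
position: [0.5608, 0.1816, 0.1971]
force: [0.5, -0.3, 1.3]
t 6.4 p [0.5608 0.1816 0.1971] yaw 86.5 tilt 0.25 j7 -0.68 F [ 0.5 -0.3  1.3] Tz [-0.02 -0.03  0.01]
shift [ 0.14   -0.0678  0.003 ] roll -0.002 dist_mm 116.7
top 23 [0.5162 0.2877 0.136 ]
top 0 
cam_post [([0.551, 0.295, 0.113], 0.38)]
door []
cam_pivot []
side 34 [0.5161 0.2916 0.1326]
side 47 [0.5609 0.1898 0.1282]
cam_post [([0.544, 0.298, 0.11], 0.43)]
door [([0.562, 0.221, 0.096], 0.91), ([0.452, 0.564, 0.013], 0.58)]
cam_pivot [([0.545, 0.3, 0.108], 0.72)]
```

View pics/s2.png

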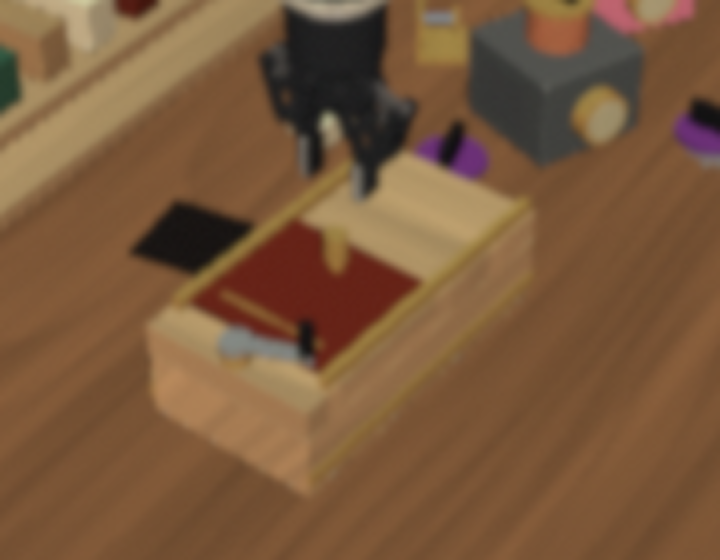

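The door now covers the well, with the knob at about (335,245) in the crop. The lever post at (305,340) still has to be swung round. Next I pinch the post.

```bash

python3 -m jog '[[[0.06,-0.04,0],0],[[0.12,-0.066,0],0],[[0.14,-0.066,0],0],[[0.14,-0.066,0],0],[[0.14,-0.066,0],0]]' |sed -n '2p;4p'
python3 to.py .5165 .2895 .135 86.6
```

```text
position: [0.5191, 0.2894, 0.1977]
force: [0.7, -0.1, 0.3]
t 7.35 p [0.5191 0.2894 0.1977] yaw 86.5 tilt 0.06 j7 -0.88 F [ 0.7 -0.1  0.3] Tz [-0.02 -0.07 -0.01]
shift [-0.     -0.0033  0.0836] roll -0.002 dist_mm 62.7
```

```bash

python3 -m jog '[[[0,-0.002,0.04],0],[[0,-0.002,0.07],0],[[0,-0.002,0.083],0],[[0,-0.002,0.083],0]]' |sed -n '2p;4p'
python3 -m jog '[[[0,0,0],0],[[0,0,0],0],[[0,0,0],0],[[0,0,0],0]]' -1 25 |sed -n '2p;4,$p'
python3 to.py .566 .246 .135 86.6
```

```text
position: [0.5176, 0.2884, 0.1349]
force: [-0.5, -1.0, 1.0]
position: [0.518, 0.2897, 0.1371]
force: [-3.0, -2.1, 5.6]
grip_width: 0.149
grip_force: 25.2
t 8.15 p [0.518  0.2897 0.1371] yaw 86.5 tilt 0.05 j7 -0.93 F [-3.  -2.1  5.6] Tz [-0.33  0.65 -0.05]
shift [-0.0542  0.0675  0.0029] roll -0.002 dist_mm 65.0
```

```bash

python3 -m jog '[[[-0.008,0.004,0],0],[[-0.0145,0.0075,0],0],[[-0.021,0.013,0],0],[[-0.0275,0.018,0],0]]' |sed -n '2p;4,$p'
python3 to.py .566 .249 .135 86.6
```

```text
position: [0.5292, 0.2679, 0.1369]
force: [-10.3, -4.8, 11.8]
grip_width: 0.155
grip_force: 25.9
t 8.55 p [0.5292 0.2679 0.1369] yaw 86.5 tilt 0.08 j7 -0.89 F [-10.3  -4.8  11.8] Tz [-1.03  2.38  0.1 ]
shift [-0.0221  0.0506  0.0025] roll -0.002 dist_mm 41.4
```

```bash

python3 -m jog '[[[-0.0055,0.0075,0],0],[[-0.011,0.0148,0],0],[[-0.0145,0.022,0],0],[[-0.0175,0.03,0],0]]' |sed -n '2p;4,$p'
python3 to.py .566 .249 .135 86.6
```

```text
position: [0.5515, 0.2528, 0.1366]
force: [-8.1, -8.7, 4.1]
grip_width: 0.147
grip_force: 25.6
t 8.95 p [0.5515 0.2528 0.1366] yaw 86.4 tilt 0.07 j7 -0.85 F [-8.1 -8.7  4.1] Tz [-1.84  1.62  0.17]
shift [-0.0039  0.0197  0.0021] roll -0.003 dist_mm 15.1
```

```bash

python3 -m jog '[[[-0.003,0.006,0],0],[[-0.005,0.012,0],0],[[-0.006,0.017,0],0],[[-0.006,0.019,0],0]]' |sed -n '2p;4,$p'
python3 -m jog '[[[0,0.002,0],0],[[0,0.003,0],0]]' |sed -n '2p;4p'
python3 -m jog '[[[0,0.003,0],0],[[0,0.003,0],0]]' |sed -n '2p;4p'
python3 to.py .566 .249 .135 86.6
```

```text
position: [0.5661, 0.2481, 0.1364]
force: [-4.3, -3.1, 7.6]
grip_width: 0.152
grip_force: 26.0
position: [0.5676, 0.2481, 0.1363]
force: [-10.4, -2.3, 10.2]
position: [0.568, 0.2481, 0.1361]
force: [-21.5, -5.0, 17.2]
t 9.75 p [0.568  0.2481 0.1361] yaw 86.5 tilt 0.26 j7 -0.82 F [-21.5  -5.   17.2] Tz [-1.11  4.73  0.08]
shift [ 0.0011 -0.0027  0.0015] roll -0.001 dist_mm 2.5
```

```bash

python3 -m jog '[[[0,-0.005,-0.001],0],[[0,-0.005,-0.001],0],[[0,-0.005,-0.001],0],[[0,-0.005,-0.05],0],[[0,-0.005,-0.11],0]]' 0 30 |sed -n '2p;4,$p'
python3 to.py .585 -.207 .24 -20.5
python3 - <<'E'
from h import *
c=cams.read_camera('side');save(c,'s3.png',(220,170,400,310),4)
c=cams.read_camera('top')
E
```

```text
position: [0.5658, 0.2477, 0.218]
force: [1.0, 0.2, 0.8]
grip_width: 0.501
grip_force: 0.0
t 10.25 p [0.5658 0.2477 0.218 ] yaw 86.5 tilt 0.18 j7 -0.78 F [1.  0.2 0.8] Tz [ 0.04 -0.05  0.04]
shift [-0.6036  0.063  -0.0289] roll 1.783 dist_mm 455.6
```

View pics/s3.png

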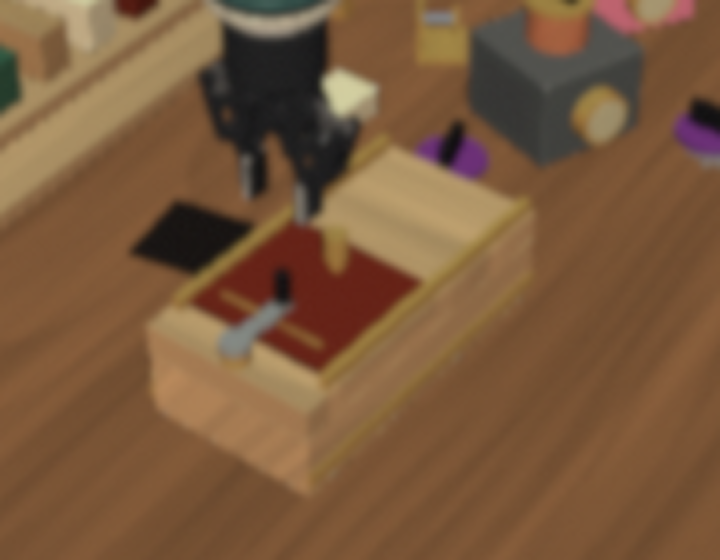

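The lever now points along the cabinet's -y, with its post at (282,285) over the shut door. I move on to the cap.

```bash

python3 -m jog '[[[-0.5,0.063,-0.03],0.14],[[-0.6,0.063,-0.03],0.28],[[-0.6,0.063,-0.03],0.42],[[-0.6,0.063,-0.03],0.56],[[-0.6,0.063,-0.03],0.7]]' 0.0 |sed -n '2p;4p'
python3 to.py .585 -.207 .24 -20.5
```

```text
position: [0.5776, -0.0035, 0.2316]
force: [0.8, -0.4, 1.0]
t 10.85 p [ 0.5776 -0.0035  0.2316] yaw 44.1 tilt 0.06 j7 -1.0 F [ 0.8 -0.4  1. ] Tz [-0.   -0.1  -0.02]
shift [-0.1817  0.2018 -0.0112] roll 1.077 dist_mm 203.8
```

```bash

python3 -m jog '[[[-0.17,0.2,-0.01],0.14],[[-0.182,0.202,-0.01],0.28],[[-0.182,0.202,-0.01],0.42],[[-0.182,0.202,-0.01],0.56],[[-0.182,0.202,-0.01],0.7]]' |sed -n '2p;4p'
python3 -m jog '[[[0,0,0],0.14],[[0,0,0],0.28],[[0,0,0],0.37],[[0,0,0],0.37]]' |sed -n '2p;4p'
python3 to.py .585 -.207 .167 -20.5
python3 - <<'E'
from h import *
c=cams.read_camera('top');W=cloud(c).reshape(-1,3)
for nm,b in dict(post=(.5,.62,.22,.29,.12,.15),knob=(.5,.62,.15,.22,.12,.15)).items():
    P=W[(W[:,0]>b[0])&(W[:,0]<b[1])&(W[:,1]>b[2])&(W[:,1]<b[3])&(W[:,2]>b[4])&(W[:,2]<b[5])];print(nm,len(P),P.mean(0).round(4))
E
```

```text
position: [0.5852, -0.2128, 0.2386]
force: [0.4, 0.8, -0.4]
position: [0.5864, -0.2051, 0.2387]
force: [0.5, 0.2, -0.8]
t 11.75 p [ 0.5864 -0.2051  0.2387] yaw -19.8 tilt 0.03 j7 -1.68 F [ 0.5  0.2 -0.8] Tz [ 0.   -0.03  0.01]
shift [-0.0009  0.003   0.0956] roll 0.011 dist_mm 71.7
post 22 [0.5656 0.2494 0.1364]
knob 40 [0.562  0.184  0.1328]
```

```bash

python3 -m jog '[[[-0.001,0.003,0.04],0.01],[[-0.001,0.003,0.075],0.01],[[-0.001,0.003,0.094],0.01],[[-0.001,0.003,0.094],0.01]]' |sed -n '2p;4p'
python3 -m jog '[[[0,0,0],0],[[0,0,0],0],[[0,0,0],0],[[0,0,0],0]]' -1 50 |sed -n '2p;4,$p'
python3 to.py .585 -.207 .167 -20.5
```

```text
position: [0.584, -0.2066, 0.1665]
force: [-0.5, -0.5, -0.1]
position: [0.5851, -0.2078, 0.1696]
force: [-1.8, -3.9, 8.0]
grip_width: 0.128
grip_force: 52.8
t 12.6 p [ 0.5851 -0.2078  0.1696] yaw -20.4 tilt 0.13 j7 -1.69 F [-1.8 -3.9  8. ] Tz [-0.97  0.53  0.06]
shift [-0.0005 -0.001   0.0034] roll 0.002 dist_mm 2.7
```

```bash

python3 -m jog '[[[0,0,-0.003],-0.05],[[0,0,-0.003],-0.05]]' >/dev/null; python3 to.py .585 -.207 .17 -20.5 | head -1
python3 -m jog '[[[0,0,0],-0.04],[[0,0,0],-0.04]]' >/dev/null; python3 to.py .585 -.207 .17 -20.5 | head -1
```

```text
t 12.8 p [ 0.5848 -0.2077  0.1713] yaw -17.3 tilt 0.09 j7 -1.64 F [-1.7 -4.2  1.8] Tz [-1.13  0.26  0.05]
t 13.0 p [ 0.585  -0.2077  0.1712] yaw -14.9 tilt 0.11 j7 -1.61 F [-0.1 -4.6  0.5] Tz [-1.19 -0.03 -0.  ]
```

```bash

python3 -m jog '[[[0,0,0],-0.04],[[0,0,0],-0.04]]' >/dev/null; python3 to.py .585 -.207 .17 -20.5 | head -1
python3 -m jog '[[[0,0,0],-0.03],[[0,0,0],-0.03]]' >/dev/null; python3 to.py .585 -.207 .17 -20.5 | head -1
```

```text
t 13.2 p [ 0.585  -0.2079  0.1712] yaw -12.5 tilt 0.11 j7 -1.57 F [ 0.8 -5.5 -0.4] Tz [-1.54 -0.09 -0.15]
t 13.4 p [ 0.5849 -0.2083  0.1712] yaw -10.7 tilt 0.13 j7 -1.54 F [-0.5 -8.  -0.7] Tz [-1.97 -0.14 -0.13]
```

```bash

python3 -m jog '[[[0,0,0],-0.03],[[0,0,0],-0.03]]' >/dev/null; python3 to.py .585 -.207 .17 -20.5 | head -1
```

```text
t 13.6 p [ 0.5849 -0.2087  0.1712] yaw -8.9 tilt 0.16 j7 -1.51 F [-0.4 -8.7 -0.6] Tz [-2.41 -0.2  -0.19]
```

```bash

python3 -m jog '[[[0,0.002,0],-0.025],[[0,0.002,0],-0.025]]' >/dev/null; python3 to.py .585 -.207 .17 -20.5 | head -1
```

```text
t 13.8 p [ 0.5847 -0.2094  0.1712] yaw -7.5 tilt 0.11 j7 -1.49 F [ 1.  -6.7  0.3] Tz [-1.92 -0.29 -0.17]
```

```bash

python3 -m jog '[[[0,0,0],-0.025],[[0,0,0],-0.025]]' >/dev/null; python3 to.py .585 -.207 .17 -20.5 | head -1
```

```text
t 14.0 p [ 0.5846 -0.2095  0.1711] yaw -6.0 tilt 0.11 j7 -1.46 F [ 0.7 -7.4  0.7] Tz [-1.95 -0.15 -0.33]
```

```bash

python3 -m jog '[[[0,0.001,0],-0.025],[[0,0.001,0],-0.025]]' >/dev/null; python3 to.py .585 -.207 .17 -20.5 | head -1
```

```text
t 14.2 p [ 0.5845 -0.2096  0.1711] yaw -4.5 tilt 0.06 j7 -1.44 F [-2.2 -4.1  4.9] Tz [-1.53  0.22 -0.6 ]
```

Torque of 0.6 N m at about 0.28 rad: that is the stop, so the thread is left-handed. I turn it clockwise.

```bash

python3 -m jog '[[[0,0,0],0.07],[[0,0,0],0.14],[[0,0,0],0.21]]' >/dev/null; python3 to.py .585 -.207 .17 -20.5 | head -1
python3 -m jog '[[[0,-0.001,0],0.05],[[0,-0.001,0],0.05]]' >/dev/null; python3 to.py .585 -.207 .17 -20.5 | head -1
```

```text
t 14.5 p [ 0.5845 -0.2083  0.1704] yaw -17.2 tilt 0.05 j7 -1.64 F [-0.2  1.2 -1.9] Tz [ 0.   -0.03  0.03]
t 14.7 p [ 0.5848 -0.2078  0.1704] yaw -20.1 tilt 0.01 j7 -1.69 F [ 0.6 -1.5 -1.2] Tz [-0.34 -0.14 -0.02]
```

```bash

python3 -m jog '[[[0,0,0],0.05],[[0,0,0],0.09],[[0,0,0],0.09]]' >/dev/null; python3 to.py .585 -.207 .17 -20.5 | head -1
```

```text
t 15.0 p [ 0.5847 -0.2077  0.1704] yaw -25.4 tilt 0.03 j7 -1.77 F [ 0.8  0.3 -2.1] Tz [-0.06 -0.14  0.04]
```

```bash

python3 -m jog '[[[0,0,0],0.05],[[0,0,0],0.09],[[0,0,0],0.09]]' >/dev/null; python3 to.py .585 -.207 .17 -20.5 | head -1
python3 -m jog '[[[0,0,0],0.05],[[0,0,0],0.09],[[0,0,0],0.09]]' >/dev/null; python3 to.py .585 -.207 .17 -20.5 | head -1
```

```text
t 15.3 p [ 0.5847 -0.2079  0.1704] yaw -30.7 tilt 0.03 j7 -1.85 F [-0.4  0.6 -1.1] Tz [ 0.04 -0.07  0.03]
t 15.6 p [ 0.5846 -0.208   0.1704] yaw -36.1 tilt 0.02 j7 -1.94 F [ 0.4 -0.3 -0.3] Tz [ 0.03 -0.06 -0.05]
```

```bash

python3 -m jog '[[[0,0,0],0.05],[[0,0,0],0.09],[[0,0,0],0.09]]' >/dev/null; python3 to.py .585 -.207 .17 -20.5 | head -1
```

```text
t 15.9 p [ 0.5846 -0.2081  0.1704] yaw -41.5 tilt 0.01 j7 -2.02 F [-0.1  0.3 -0.9] Tz [0.   0.04 0.02]
```

```bash

python3 -m jog '[[[0,0,0],0.05],[[0,0,0],0.1],[[0,0,0],0.14],[[0,0,0],0.14]]' >/dev/null; python3 to.py .585 -.207 .17 -20.5 | head -1
python3 -m jog '[[[0,0,0],0.05],[[0,0,0],0.1],[[0,0,0],0.14],[[0,0,0],0.14]]' >/dev/null; python3 to.py .585 -.207 .17 -20.5 | head -1
```

```text
t 16.3 p [ 0.5848 -0.2081  0.1705] yaw -49.9 tilt 0.01 j7 -2.15 F [ 0.8  0.4 -1. ] Tz [ 0.07 -0.26  0.04]
t 16.7 p [ 0.585  -0.2081  0.1706] yaw -58.3 tilt 0.04 j7 -2.28 F [ 3.1  0.7 -0.4] Tz [ 0.14 -0.63 -0.05]
```

```bash

python3 -m jog '[[[0,0,0],0.05],[[0,0,0],0.1],[[0,0,0],0.1]]' >/dev/null; python3 to.py .585 -.207 .17 -20.5 | head -1
python3 -m jog '[[[0,0,0],0.05],[[0,0,0],0.1],[[0,0,0],0.1]]' >/dev/null; python3 to.py .585 -.207 .17 -20.5 | head -1
```

```text
t 17.0 p [ 0.5851 -0.208   0.1706] yaw -64.3 tilt 0.05 j7 -2.38 F [ 3.1  1.5 -0.8] Tz [ 0.29 -1.   -0.02]
t 17.3 p [ 0.5852 -0.208   0.1707] yaw -70.3 tilt 0.07 j7 -2.47 F [ 5.1  0.7 -0.1] Tz [ 0.29 -1.24  0.07]
```

```bash

python3 -m jog '[[[0,0,0],0.06],[[0,0,0],0.06]]' >/dev/null; python3 to.py .585 -.207 .17 -20.5 | head -1
python3 -m jog '[[[0,0,-0.003],0],[[0,0,-0.006],0],[[0,0,-0.008],0]]' >/dev/null; python3 to.py .585 -.207 .17 -20.5 | head -1
```

```text
t 17.5 p [ 0.5853 -0.2079  0.1707] yaw -73.9 tilt 0.08 j7 -2.53 F [ 6.4  2.4 -0.5] Tz [ 0.29 -1.3   0.07]
t 17.8 p [ 0.5848 -0.208   0.1764] yaw -73.8 tilt 0.02 j7 -2.53 F [-0.2 -0.4 -1. ] Tz [ 0.   -0.04 -0.03]
```

```bash

python3 -m jog '[[[0,0,-0.015],0],[[0,0,-0.03],0],[[0,0,-0.05],0],[[0,0,-0.075],0],[[0,0,-0.1],0]]' |sed -n '2p;4,$p'
python3 -m jog '[[[0,0,-0.01],0],[[0,0,-0.01],0],[[0,0,-0.01],0],[[0,0,-0.01],0]]' |sed -n '2p;4,$p'
python3 to.py .585 -.208 .26 -74 
python3 - <<'E'
from h import *
c=cams.read_camera('side');save(c,'s4.png',(230,90,450,290),3.5)
W=cloud(c).reshape(-1,3)
P=W[(abs(W[:,0]-.585)<.06)&(abs(W[:,1]+.208)<.06)&(W[:,2]>.12)&(W[:,2]<.15)];print('rim',len(P),P.mean(0).round(4),P.min(0).round(3),P.max(0).round(3))
Z=W[(abs(W[:,0]-.585)<.05)&(abs(W[:,1]+.208)<.05)&(W[:,2]>.18)&(W[:,2]<.235)];print(Z[:,2].min() if len(Z) else None,len(Z))
E
```

```text
position: [0.5845, -0.2085, 0.2533]
force: [0.4, 0.2, -0.9]
grip_width: 0.124
grip_force: 51.6
position: [0.5842, -0.2082, 0.258]
force: [0.8, 1.3, -1.7]
grip_width: 0.128
grip_force: 51.6
t 18.7 p [ 0.5842 -0.2082  0.258 ] yaw -74.0 tilt 0.08 j7 -2.54 F [ 0.8  1.3 -1.7] Tz [ 0.04 -0.03  0.01]
shift [ 0.     -0.0011 -0.0026] roll -0.001 dist_mm 2.1
rim 143 [ 0.5851 -0.2031  0.1296] [ 0.556 -0.239  0.12 ] [ 0.617 -0.172  0.14 ]
0.19690074006717573 104
```

View pics/s4.png

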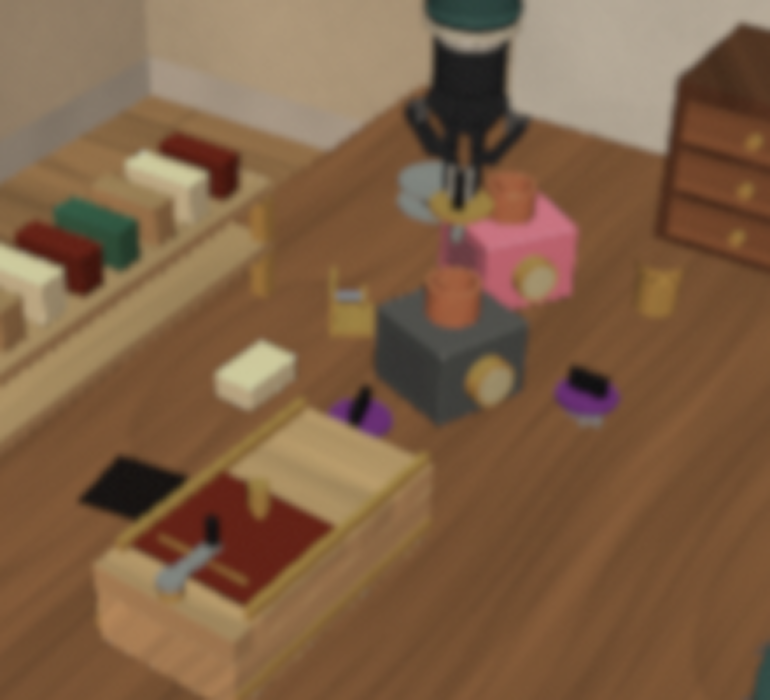

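The cap hangs level in the gripper at (460,205), about 87 mm above the open copper neck at (453,280). The door is shut and the lever locked, so I hand the job in.

```bash
python3 -c "
from cell import ticket
print(ticket.job_done())"
```

```text
the job is handed in; nothing more can be done
None
```

The job is handed in: the door is fully shut, the cam lever is swung round to its stop over it, and the vent cap (left-handed thread) is held level about 87 mm above its neck, after about 19 s on the robot's clock.

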